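Zero the magnet current and hold a sample carrier home on its sprung contact

ROBOT

A 7-joint arm with a two-finger parallel gripper is mounted at the origin on the work surface. World frame = base frame: x ahead of the robot, y to its left, z up, the work surface at z = 0. Lengths are in m, angles in rad, forces in N, time in s.
With the tool pointing down it reaches from about 0.425 to 0.8 m from the base axis. Payload 8.3 kg.
Tool frame: the origin (TCP) lies at the very end of the fingers, on their centre line; the grasp point (between the pads) lies hold_point_z behind it (hold_point_z is the distance from the TCP to the grasp point, in m); z points along the fingers, y is the line along which they close (so a half turn about z gives the same grasp; the last joint's range is limited). The gripper opens to 85 mm and grips with 20 to 120 N. Pads are 22 mm wide; open, the fingers measure 114 mm over their backs; the gripper's body (76 mm by 85 mm) begins 54 mm behind the grasp point. The pads swing forward as they close: fully open they stand 13 mm farther back than shut.
Start: joints at [-1.225, 0.383, 0.016, 1.37, -0.006, 1.388, -0.046], TCP at [0.248, 0.574, 0.231] pointing down, gripper open.
Joint ranges: [-2.95, 2.95], [-0.25, 2.06], [-1.52, 1.56], [0.18, 2.33], [-1.44, 4.58], [0.02, 2.06], [-3.01, 3.01]. Speed limits (rad/s): [2.39, 2.39, 3.01, 3.01, 3.14, 3.14, 3.14].

INTERFACE

Orientations are given as a unit quaternion [x, y, z, w].
In Python, from rig import get_obs, capture, close_job, hold_point_z gives the robot as it stands.
- The arm moves only by the tool arm_command, never from a script. Its argument "plan" is a list of rows, each a list of 7 numbers: the finger opening in m, from 0 to 0.0854, then the shift along the tool's x, y, z in m, then the turn, a rotation vector about the tool's x, y, z in degrees. A call has 1 to 10 rows; each row shifts and turns the commanded pose from where the row before left it, along the tool's axes as they then stand; what a row does not reach is not made up. A row lasts 1/10 s, in which the tool goes at most 50 mm and 8.59 degrees, less where a joint would pass 70% of its speed; a pose out of reach is approached as far as the arm can. A call is refused whole if a number of a shift passes 0.05 or a number of a turn 8.59, either way. A call with a gripper value outside its range is refused whole. The fingers move at their own pace and stop on an object; "newtons" is the grip in N (left out, the last holds). Time passes only in rows, so rows that do not move let the fingers close. It gives the time, the measured TCP pose, the force, the opening and the grip force at its end, in the units of the state.
- get_obs(): the state, without advancing time (a new reading comes with each control period).
- capture(name): name is "scene" or "top" or "wrist"; returns a dict with "img" (384x512x3 uint8, red, green, blue), "depth" (384x512 float32, m along the optical axis (not along the pixel's ray), 0 where there is no reading), "fovy" (degrees; the focal length in pixels is half the picture's height over the tangent of half this angle, whatever the lens; pixels are square), "cx", "cy" (the principal point, pixels), "position" and "orientation" of the camera in the world; the wrist camera has in their place "tool_from_camera" (4x4, takes a point from camera to tool coordinates, whose origin is the TCP and whose axes are the flange's). Camera axes: x right, y down, z forward; pixel columns grow to the right and rows downward; lengths in m; the calibration is good to about 2 mm. A picture is of the moment at which its call begins: read the wrist's pose just before it.
- close_job(): hands the job in; it is judged then, once.
The state is a dict: "clock": time; "qpos": joint angles; "qd": joint speeds; "joint_efforts": joint torques, N m; "tcp_pos": TCP position; "orientation": TCP orientation; "wrist_force": force on the tool from outside, world axes, zero at the start; "wrist_torque": the same for the moment, N m; "opening": finger opening in m; "grip_force": force on a finger pad.
Only numpy, scipy, OpenCV 4.12 (cv2) and the standard library are available. Lean on these libraries where they do the work, as an engineer would, in place of code of your own. Each camera call takes 0.05 s, during which the arm holds its last target. There are 200 camera calls.

TASK

Get the bench ready for a zero-field reading. First turn the current knob on the small white console anticlockwise all the way back to its zero stop; only then put the green-handled sample carrier flat in the guides of the contact jig and push it against the brass sprung plunger until it is fully home against the red stop block. The spring throws the carrier back if it is let go, so finish while still holding it home, and leave the wooden stand, the brass weight and the white plug where they are.

Things in the scene. Friction and masses are not known exactly. Their poses are not given: they have to be found in the camera images.
- current (a joint): Angle of the black current knob on top of the white console (rad): 0 = zero stop, grows as the knob is turned clockwise seen from above, up to 3.0. It starts part-way up, between 0.7 and 1.3 rad. Light friction only (about 0.03 N m), it stays where it is left; going to zero is anticlockwise from above.
- current_grip (a point): Point on the vertical axis of the current knob at the height to grip it. The grip bar is 42 mm long, 14 mm thick and reaches from 25 mm below to 7 mm above this point; a 44 mm wide disc lies below it, its top 23 mm below this point. The frame turns with the knob, x along the bar, z up; a white mark on the bar's -x end is the pointer.
- console: Fixed white instrument case, 130 x 130 mm, top 63 mm above the bench, dark red display on top. Origin at the centre of its underside, z up. The knob axis is at x = -20 mm, y = 0 in its frame. With the knob at zero the knob's grip bar lies along the case's x axis; at knob angle q the bar is turned by q clockwise from it.
- jig: Fixed jig, aluminium base plate 250 (x) x 110 (y) x 10 mm. Origin: centre of underside, z up, x = push direction, towards the red block. Bed flat at z = 10 mm. Two blue guides, tops at z = 22 mm, inner faces at y = +-24.5 mm from x = -30 to +50 mm; they flare at 30 degrees to 99 mm apart at x = -73 mm. Bed is open from x = -125 to -73 mm.
- stop: Red stop block fixed on the jig, 60 mm wide, top at z = 44 mm, flat front face at x = +50 mm: the hard stop. Same origin and axes as the jig. The carrier's centre is at jig x = -3 mm when it first touches the plunger and at x = +15 mm, y about 0, when home on the block.
- plunger (a joint): How far the brass sprung plunger is pressed in (m): 0 = out, 18 mm proud of the red block; 0.018 = flush with the block face, that is, the carrier is on the hard stop. Spring force about 3 N at 0 rising to 8 N at 0.018.
- plunger_face (a point): Centre of the round front face (16 mm diameter) of the brass plunger, on the jig's centre line, 20 mm above the bench; moves with the plunger.
- carrier_grip (a point): Centre of the green grip of the loose carrier, 40 mm above the carrier's underside. The grip is an upright block 40 (x) x 20 (y) x 44 mm tall, on a white slab 70 (x) x 44 (y) x 18 mm with copper end faces; slab top is 22 mm below this point. x along the carrier's length, z up. Both ends alike. Mass 140 to 280 g.
- probe_stand: Bystander: loose wooden channel-shaped stand, 70 x 50 x 42 mm. Origin at the centre of its underside. Leave alone.
- weight: Bystander: loose brass weight with a small knob, 44 mm diameter, 52 mm tall. Origin at the centre of its underside. Leave alone.
- plug: Bystander: loose round white plug standing on three brass pins, 52 mm diameter, 40 mm tall. Origin at the centre of its underside. Leave alone.
There are look-alikes about, which are no part of the job. Leave any blue look-alike of the part that bears carrier_grip alone.

How it is judged:
On the way, in this order (a step that is already met when the one before it is completed fails the run):
1. the current knob is turned back to its zero stop (value of joint current below 0.07 rad), for 0.2 s.
2. the carrier presses on the plunger and has moved it in (value of joint plunger above 0.004 m and contact force between carrier and plunger above 1 N), for 0.1 s.
At the end, for the whole second after the job is handed in: Knob at zero (below 0.09 rad); fingers still hold the carrier (over 2 N), still, flat on the bed (5 mm) and straight in the guides (7 mm, 0.12 rad, level to 0.1 rad), pressing the plunger in over 16.5 mm (over 4 N) and bearing on the red stop block (over 0.5 N) (value of joint current below 0.09 rad and value of joint plunger above 0.0165 m and contact force between carrier and plunger above 4 N and contact force between carrier and stop above 0.5 N and contact force between the fingers and carrier above 2 N and z of carrier_grip in the frame of jig between 0.045 and 0.055 m and y of carrier_grip in the frame of jig between -0.007 and 0.007 m and angle between the x axis of carrier_grip and the x axis of jig, either way round below 0.12 rad and angle between carrier_grip's own z axis and vertical below 0.1 rad and linear speed of carrier below 0.01 m/s); the arm keeps its last pose, push and grip.
It fails at once if the plunger is pressed in while the current knob is not at zero (value of joint plunger above 0.004 m and value of joint current above 0.12 rad).
It fails at once if the wooden stand is moved (distance of probe_stand from where it was at the start of the episode above 0.02 m).
It fails at once if the brass weight is moved (distance of weight from where it was at the start of the episode above 0.02 m).
It fails at once if the plug is moved (distance of plug from where it was at the start of the episode above 0.02 m).
It also fails if it takes over 59 s, if anything falls off the work surface, if the arm or the gripper's body presses on something with over 40 N, if the wrist force passes 120 N, or if a joint passes its speed limit or range.

## Working session

There is one attempt and no reset: what is moved stays moved. The work goes in short steps, Python scripts to look and compute and a tool call to move; the robot and the scene stay as the last step left them, time stands still between calls to the robot, and variables do not carry over. Pictures are saved under pics/ and viewed, at most 10 in all, crops included, and the job is handed in when it is done.

Besides the shell and the picture viewer there is one more tool, called by a JSON object that holds its "op" and its "data". arm_command: Moves the arm, as the interface text tells. Its arguments: {"type":"object","properties":{"plan":{"type":"array"},"newtons":{"type":"number"}},"required":["plan"]}

```bash
mkdir -p pics; ls; cat > h.py <<'E'
import numpy as np, cv2
from scipy.spatial.transform import Rotation as R
from rig import get_obs, capture, close_job, hold_point_z
def cam(name):
    o=get_obs(); c=capture(name)
    if name=="wrist":
        T=np.eye(4);T[:3,:3]=R.from_quat(o["orientation"]).as_matrix();T[:3,3]=o["tcp_pos"]
        T=T@np.array(c["tool_from_camera"])
    else:
        T=np.eye(4);q=np.array(c["orientation"]);T[:3,:3]=R.from_quat(q).as_matrix() if q.size==4 else q.reshape(3,3);T[:3,3]=c["position"]
    c["T"]=T;c["f"]=c["img"].shape[0]/2/np.tan(np.radians(c["fovy"])/2);return c
def ray(c,u,v):
    d=c["T"][:3,:3]@np.array([(u-c["cx"])/c["f"],(v-c["cy"])/c["f"],1]);return c["T"][:3,3],d
def plane(c,u,v,z):
    p,d=ray(c,u,v);return p+d*(z-p[2])/d[2]
def cloud(c):
    h,w=c["depth"].shape;v,u=np.mgrid[:h,:w];z=c["depth"]
    P=np.stack([(u-c["cx"])/c["f"]*z,(v-c["cy"])/c["f"]*z,z],-1)
    return P@c["T"][:3,:3].T+c["T"][:3,3]
def save(n,img): cv2.imwrite("pics/"+n+".png",cv2.cvtColor(img,cv2.COLOR_RGB2BGR))
E
python3 - <<'E'
from h import *
print(hold_point_z if not callable(hold_point_z) else hold_point_z())
o=get_obs();print(o["tcp_pos"],o["orientation"],o["opening"],o["clock"])
for n in("scene","top"):
    c=cam(n);save(n,c["img"]);print(n,c["T"].round(3).tolist(),c["f"],c["cx"],c["cy"]);np.savez(n,**c)
E
```

```text
pics
0.0187
[0.24823642 0.57305958 0.23028238] [ 2.02992909e-01  9.79179732e-01 -9.49458521e-04 -1.75289366e-04] 0.08542634729918273 0.0
scene [[-0.523, 0.666, -0.532, 1.205], [0.852, 0.408, -0.327, 0.385], [-0.001, -0.625, -0.781, 1.034], [0.0, 0.0, 0.0, 1.0]] 455.2259619107559 251.0082785308795 191.0474774434443
top [[0.021, -0.995, 0.099, 0.499], [-1.0, -0.02, 0.015, 0.003], [-0.013, -0.099, -0.995, 1.151], [0.0, 0.0, 0.0, 1.0]] 380.3436266584117 257.090078500981 195.6967215569533
```

View pics/scene.png

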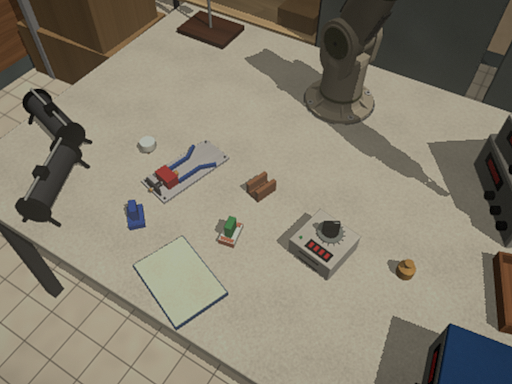

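View pics/top.png

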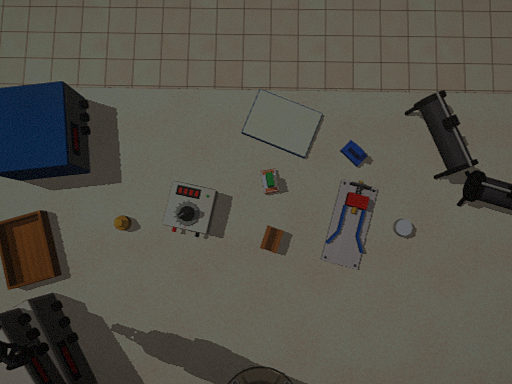

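The scene view shows the console at (323,240) with the knob at (330,228), the green-handled carrier at (230,231), the jig at (185,170) with its red block at (167,177), the stand at (262,186), the weight at (406,269) and the plug at (147,144).
In the top view these are the console (190,208), knob (186,213), carrier (269,181), jig (350,223) and red block (357,201).

There are two candidates for the carrier: the green one at top (269,181) and the blue one at top (354,152). The green one fits "green-handled", and the blue one is the look-alike to leave alone. I'll confirm this in a crop while measuring.

```bash
python3 - <<'E'
from h import *
C={n:dict(np.load(n+".npz")) for n in("scene","top")}
def comp(m):
    n,l,s,ce=cv2.connectedComponentsWithStats(m.astype(np.uint8));return [(s[i,4],ce[i].round(1),(l==i)) for i in np.argsort(-s[:,4]) if i and s[i,4]>15][:5]
for n,c in C.items():
    P=cloud(c);hsv=cv2.cvtColor(c["img"],cv2.COLOR_RGB2HSV);H,S,V=[hsv[...,i].astype(int) for i in range(3)]
    dep=c["depth"]>0
    for nm,m in dict(green=(H>45)&(H<85)&(S>120)&(V>40),red=((H<6)|(H>174))&(S>160)&(V>60),blue=(H>105)&(H<128)&(S>120)&(V>60)).items():
        for a,ce,l in comp(m):
            q=P[l&dep]; 
            if len(q)==0: continue
            zt=np.percentile(q[:,2],90); t=q[q[:,2]>zt-.006]
            if abs(q[:,1].mean())<.45 and .3<q[:,0].mean()<.9:print(n,nm,a,ce,"mean",q.mean(0).round(3),"top",t.mean(0).round(3),"rect",[np.round(x,3) for x in cv2.minAreaRect(t[:,:2].astype(np.float32)*1000)])
c=C["top"];P=cloud(c);dep=c["depth"]>0
# objects by height
for nm,(u0,u1,v0,v1),(z0,z1) in [("console",(155,225,172,245),(.055,.069)),("knob",(165,210,195,235),(.08,.12)),("jig",(315,385,175,275),(.006,.015)),("carrier",(255,285,165,200),(.01,.025)),("stand",(255,295,220,255),(.03,.05)),("weight",(105,140,205,240),(.02,.06)),("plug",(385,420,210,245),(.03,.05))]:
    m=np.zeros(dep.shape,bool);m[v0:v1,u0:u1]=1;m&=dep&(P[...,2]>z0)&(P[...,2]<z1)
    q=P[m];print(nm,len(q),q.mean(0).round(3) if len(q) else"",[np.round(x,1) for x in cv2.minAreaRect(q[:,:2].astype(np.float32)*1000)] if len(q)>3 else "")
a=cv2.resize(C["scene"]["img"][190:280,190:370],(720,360),interpolation=3)
b=cv2.resize(c["img"][150:240,150:300],(400,240),interpolation=3);d=cv2.resize(c["img"][140:275,310:390],(142,240),interpolation=3)
o=np.zeros((600,720,3),np.uint8);o[:360]=a;o[360:,:400]=b;o[360:,410:552]=d;save("crop1",o)
E
```

```text
scene red 74 [165.4 172.5] mean [ 0.601 -0.276  0.044] top [ 0.601 -0.275  0.044] rect [array([ 602.857, -273.164]), array([56.048, 34.851]), np.float64(77.543)]
scene red 20 [326.3 255.7] mean [0.621 0.242 0.064] top [0.622 0.242 0.065] rect [array([622.449, 242.335]), array([ 8.073, 15.146]), np.float64(81.209)]
scene red 19 [321.3 251.8] mean [0.618 0.227 0.064] top [0.618 0.227 0.065] rect [array([617.498, 226.529]), array([ 8.131, 14.798]), np.float64(66.213)]
scene red 17 [316. 248.] mean [0.615 0.211 0.064] top [0.614 0.211 0.065] rect [array([613.535, 211.066]), array([12.182,  8.128]), np.float64(0.795)]
scene blue 142 [137.1 217.6] mean [ 0.755 -0.257  0.018] top [ 0.754 -0.257  0.018] rect [array([ 749.829, -267.855]), array([67.956, 41.973]), np.float64(42.77)]
scene blue 76 [131.7 205.6] mean [ 0.751 -0.268  0.06 ] top [ 0.751 -0.267  0.062] rect [array([ 750.231, -268.001]), array([38.495, 18.381]), np.float64(46.527)]
scene blue 51 [195.  169.9] mean [ 0.534 -0.222  0.022] top [ 0.533 -0.221  0.022] rect [array([ 532.881, -220.973]), array([ 19.709, 119.578]), np.float
[... 1562 characters left out ...]
23.408]), np.float64(86.851)]
console 1737 [0.575 0.212 0.063] [array([571.9, 213.8]), array([130.7, 130. ]), np.float64(79.2)]
knob 97 [0.552 0.215 0.102] [array([555.1, 217.8]), array([25.2, 41.3]), np.float64(20.7)]
jig 2280 [ 0.52  -0.252  0.01 ] [array([ 538.6, -253.5]), array([277.8, 185.1]), np.float64(2.8)]
carrier 234 [ 0.656 -0.017  0.018] [array([658.5, -17. ]), array([70.9, 43.9]), np.float64(11.1)]
stand 208 [ 0.484 -0.025  0.042] [array([484.5, -25.5]), array([49.5, 69.8]), np.float64(72.3)]
weight 182 [0.523 0.416 0.036] [array([524.3, 419. ]), array([41.7, 43.3]), np.float64(1.3)]
plug 241 [ 0.527 -0.406  0.04 ] [array([ 526.2, -406.6]), array([47.8, 46.8]), np.float64(52.4)]
```

View pics/crop1.png

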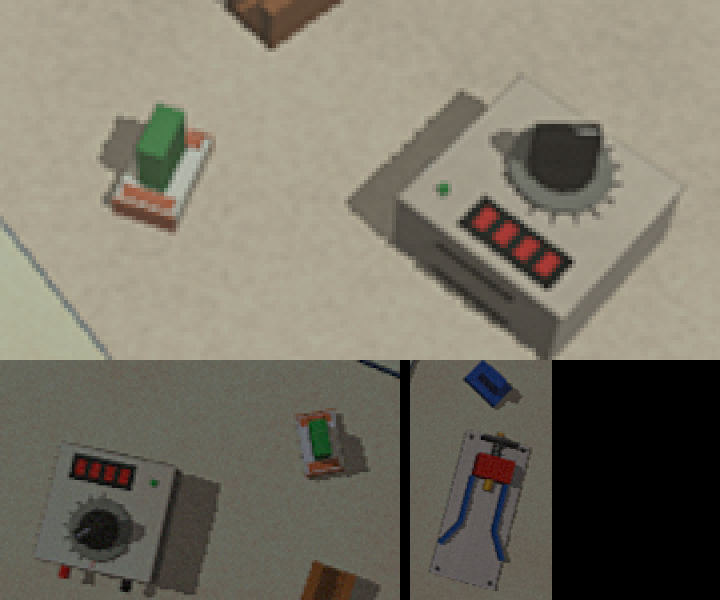

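The crop confirms that the green-handled carrier, with its white slab and copper ends, stands beside the console, and that the blue one is the look-alike. The pointer on the knob is at crop pixel (83,533), which puts the bar at about -65° in the world frame. All heights and sizes match the text: knob top 0.102, console 130 mm, carrier 70 x 44, red block top 0.044. I'll go above the knob.

{"op": "arm_command", "data": {"plan": [[0.085, -0.042, -0.0206, 0, 0, 0, 0], [0.085, -0.042, -0.0206, 0, 0, 0, 0], [0.085, -0.042, -0.0206, 0, 0, 0, 0], [0.085, -0.042, -0.0206, 0, 0, 0, 0], [0.085, -0.042, -0.0206, 0, 0, 0, 0], [0.085, -0.042, -0.0206, 0, 0, 0, 0], [0.085, -0.042, -0.0206, 0, 0, 0, 0], [0.085, -0.042, -0.0206, 0, 0, 0, 0], [0.085, -0.042, -0.0206, 0, 0, 0, 0], [0.085, -0.042, -0.0206, 0, 0, 0, 0]], "newtons": 40}}

```text
clock: 1.1
tcp_pos: [0.5526, 0.2159, 0.231]
orientation: [0.203, 0.979, -0.0, -0.0]
wrist_force: [0.2, 0.3, 0.5]
opening: 0.0849
grip_force: 0.0
```

{"op": "arm_command", "data": {"plan": [[0.085, 0, 0, 0, 0, 0, 8.2], [0.085, 0, 0, 0, 0, 0, 8.2], [0.085, 0, 0, 0, 0, 0, 8.2], [0.085, 0, 0, 0, 0, 0, 8.2], [0.085, 0, 0, 0, 0, 0, 8.2], [0.085, 0, 0, 0, 0, 0, 0]]}}

```text
clock: 1.7
tcp_pos: [0.5516, 0.2175, 0.2308]
orientation: [0.534, 0.846, -0.001, -0.0]
wrist_force: [0.1, -0.5, 0.3]
opening: 0.0851
grip_force: 0.0
```

```bash
cat > knob.py <<'E'
from h import *
import sys
c=cam("wrist");save(sys.argv[1],c["img"]);P=cloud(c);dep=c["depth"]>0
o=get_obs();p=np.array(o["tcp_pos"]);M=R.from_quat(o["orientation"]).as_matrix()
print(o["clock"],p.round(4),"yaw_y",np.degrees(np.arctan2(M[1,1],M[0,1])).round(1),"tilt",M[:,2].round(3))
d=np.hypot(P[...,0]-.553,P[...,1]-.218)
m=dep&(d<.03)&(P[...,2]>.092)&(P[...,2]<.110)
q=P[m];zt=np.median(q[:,2]);r=cv2.minAreaRect(q[:,:2].astype(np.float32)*1000)
print(len(q),"top z",zt,q[:,:2].mean(0).round(4),r)
e,v=np.linalg.eigh(np.cov(q[:,:2].T));print("bar",np.degrees(np.arctan2(v[1,1],v[0,1])))
w=dep&(d<.13)&(abs(P[...,2]-.063)<.004);q=P[w];print("case",cv2.minAreaRect(q[:,:2].astype(np.float32)*1000))
E
python3 knob.py w1
```

```text
1.75 [0.5517 0.2176 0.2308] yaw_y 25.8 tilt [-0.001 -0.001 -1.   ]
545 top z 0.10594279038314647 [0.5522 0.2233] ((552.8455810546875, 222.1324920654297), (13.937231063842773, 40.846595764160156), 29.872194290161133)
bar 119.99164596497913
case ((572.6781616210938, 217.62001037597656), (130.05897521972656, 129.8292236328125), 78.84765625)
```

View pics/w1.png

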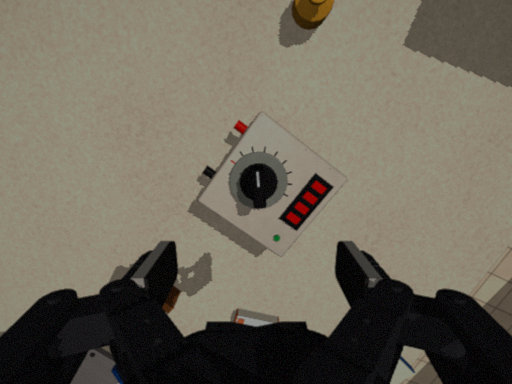

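The wrist view shows the knob at (258,182), with a clear 41 x 14 mm bar at 120° and the case at -11°. That gives a knob angle of about 49°. I'll turn -4°, come closer and take one more look, because the top and wrist views differ by 4 mm.

{"op": "arm_command", "data": {"plan": [[0.085, 0, 0, 0, 0, 0, -4.2], [0.085, 0.0018, 0.002, 0.035, 0, 0, 0], [0.085, 0, 0, 0.035, 0, 0, 0], [0.085, 0, 0, 0, 0, 0, 0], [0.085, 0, 0, 0, 0, 0, 0]]}}

```text
clock: 2.25
tcp_pos: [0.5525, 0.2199, 0.1615]
orientation: [0.501, 0.866, -0.001, -0.0]
wrist_force: [-0.5, 0.6, 0.7]
opening: 0.0849
grip_force: 0.0
```

```bash
python3 knob.py w2
```

```text
2.3 [0.5534 0.2202 0.1628] yaw_y 29.9 tilt [ 0.001  0.001 -1.   ]
925 top z 0.10600908984638896 [0.5519 0.2239] ((553.1383056640625, 222.06764221191406), (13.478998184204102, 41.505462646484375), 29.74456214904785)
bar 119.20270290911996
case ((572.7133178710938, 217.82147216796875), (129.63064575195312, 129.7196807861328), 78.84736633300781)
```

{"op": "arm_command", "data": {"plan": [[0.06, 0, 0, 0.03, 0, 0, 0], [0.06, 0, 0, 0.03, 0, 0, 0], [0.06, 0, 0, 0.022, 0, 0, 0], [0.04, 0, 0, 0, 0, 0, 0], [0.0, 0, 0, 0, 0, 0, 0], [0.0, 0, 0, 0, 0, 0, 0], [0.0, 0, 0, 0, 0, 0, 0], [0.0, 0, 0, 0, 0, 0, 0], [0.0, 0, 0, 0, 0, 0, 0]]}}

```text
clock: 3.2
tcp_pos: [0.5533, 0.22, 0.082]
orientation: [0.502, 0.865, 0.001, 0.0]
wrist_force: [-6.2, -3.6, 9.7]
opening: 0.0134
grip_force: 40.2
```

The knob is gripped. I'll turn it anticlockwise by about 54°.

{"op": "arm_command", "data": {"plan": [[0.0, 0, -0.001, 0, 0, 0, -6], [0.0, 0, 0, 0, 0, 0, -6], [0.0, 0, 0, 0, 0, 0, -6], [0.0, 0, 0, 0, 0, 0, -6], [0.0, 0, 0, 0, 0, 0, -6], [0.0, 0, 0, 0, 0, 0, -6], [0.0, 0, 0, 0, 0, 0, -6], [0.0, 0, 0, 0, 0, 0, -6], [0.0, 0, 0, 0, 0, 0, -5], [0.0, 0, 0, 0, 0, 0, 0]]}}

```text
clock: 4.2
tcp_pos: [0.5529, 0.2198, 0.0821]
orientation: [0.063, 0.998, 0.001, 0.001]
wrist_force: [-5.0, 0.2, 6.1]
opening: 0.0134
grip_force: 64.7
```

```bash
python3 -c "
from h import *
o=get_obs();M=R.from_quat(o['orientation']).as_matrix();print(o['tcp_pos'],np.degrees(np.arctan2(M[1,1],M[0,1])),o['wrist_force'],o['wrist_torque'])"
```

```text
[0.55294453 0.21979744 0.08213   ] 82.76923276489754 [-5.01961359  0.15525808  6.13270891] [ 0.07705189  0.92733288 -1.74687354]
```

The torque of -1.75 N m shows the knob is against its stop. I'll open, rise and verify.

{"op": "arm_command", "data": {"plan": [[0.0, 0, 0, 0, 0, 0, 0], [0.05, 0, 0, 0, 0, 0, 0], [0.05, 0, 0, 0, 0, 0, 0], [0.05, 0, 0, 0, 0, 0, 0], [0.06, 0, 0, -0.02, 0, 0, 0], [0.06, 0, 0, -0.04, 0, 0, 0], [0.06, 0, 0, -0.05, 0, 0, 0], [0.06, 0, 0, -0.03, 0, 0, 0], [0.06, 0, 0, 0, 0, 0, 0]]}}

```text
clock: 5.1
tcp_pos: [0.5543, 0.2207, 0.2252]
orientation: [0.063, 0.998, 0.002, 0.004]
wrist_force: [-0.3, 0.4, -0.1]
opening: 0.0597
grip_force: 0.0
```

```bash
python3 knob.py w3
```

```text
5.15 [0.5532 0.2202 0.2222] yaw_y 82.8 tilt [ 0.005  0.002 -1.   ]
565 top z 0.10600544562481429 [0.5512 0.2214] ((552.8943481445312, 221.171142578125), (13.8966064453125, 40.97560501098633), 78.95787811279297)
bar 169.0197132855571
case ((572.7308349609375, 217.2147216796875), (129.82130432128906, 129.8251495361328), 78.94881439208984)
```

The knob bar is parallel to the case (78.96° against 78.95°), so the knob is at zero. Next is the carrier.

{"op": "arm_command", "data": {"plan": [[0.085, -0.0222, -0.0369, 0, 0, 0, 0], [0.085, -0.0222, -0.0369, 0, 0, 0, 0], [0.085, -0.0222, -0.0369, 0, 0, 0, 0], [0.085, -0.0222, -0.0369, 0, 0, 0, 0], [0.085, -0.0222, -0.0369, 0, 0, 0, 0], [0.085, -0.0222, -0.0369, 0, 0, 0, 0], [0.085, 0, 0, 0, 0, 0, -6.2], [0.085, 0, 0, 0.025, 0, 0, -6.2], [0.085, 0, 0, 0.025, 0, 0, -6.2], [0.085, 0, 0, 0, 0, 0, 0]]}}

```text
clock: 6.15
tcp_pos: [0.6532, -0.0166, 0.1636]
orientation: [-0.1, 0.995, 0.0, -0.005]
wrist_force: [-0.6, -0.2, -0.6]
opening: 0.0851
grip_force: 0.0
```

```bash
cat > carr.py <<'E'
from h import *
import sys
c=cam("wrist");save(sys.argv[1],c["img"]);P=cloud(c);dep=c["depth"]>0
o=get_obs();p=np.array(o["tcp_pos"]);M=R.from_quat(o["orientation"]).as_matrix()
print(o["clock"],p.round(4),"yaw_y",np.degrees(np.arctan2(M[1,1],M[0,1])).round(1),"tilt",M[:,2].round(3))
d=np.hypot(P[...,0]-.658,P[...,1]+.016)
for nm,z0,z1 in(("grip",.055,.075),("slab",.012,.03)):
    q=P[dep&(d<.05)&(P[...,2]>z0)&(P[...,2]<z1)]
    print(nm,len(q),np.median(q[:,2]),q.mean(0).round(4),cv2.minAreaRect(q[:,:2].astype(np.float32)*1000))
E
python3 carr.py w4
```

```text
6.2 [ 0.6544 -0.0166  0.1663] yaw_y 101.3 tilt [-0.006 -0.    -1.   ]
grip 841 0.06118683445345485 [ 0.6579 -0.0138  0.0611] ((658.9100952148438, -13.359358787536621), (39.81622314453125, 19.32000160217285), 11.153703689575195)
slab 1521 0.01765608050662104 [ 0.6519 -0.0154  0.0178] ((659.2164916992188, -13.753641128540039), (69.83442687988281, 43.996212005615234), 11.224908828735352)
```

View pics/w4.png

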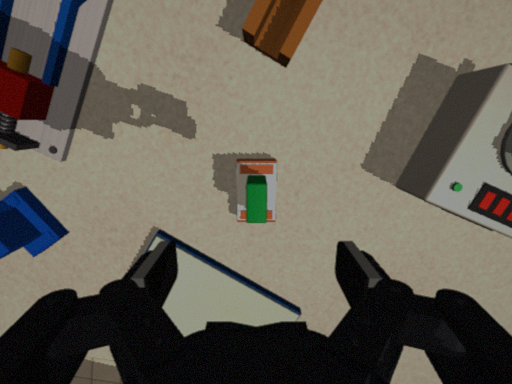

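The carrier is at (257,195), and its 40 x 19 mm grip and 70 x 44 mm slab match the text. I'll grasp it.

{"op": "arm_command", "data": {"plan": [[0.085, -0.0043, 0.0008, 0.04, 0, 0, 0], [0.085, 0, 0, 0.04, 0, 0, 0], [0.085, 0, 0, 0.04, 0, 0, 0], [0.06, 0, 0, 0.021, 0, 0, 0], [0.05, 0, 0, 0, 0, 0, 0], [0.0, 0, 0, 0, 0, 0, 0], [0.0, 0, 0, 0, 0, 0, 0], [0.0, 0, 0, 0, 0, 0, 0], [0.0, 0, 0, 0, 0, 0, 0], [0.0, 0, 0, 0, 0, 0, 0]], "newtons": 80}}

```text
clock: 7.2
tcp_pos: [0.6621, -0.0151, 0.0311]
orientation: [-0.099, 0.995, -0.0, 0.002]
wrist_force: [-0.7, 0.9, 7.0]
opening: 0.0189
grip_force: 78.9
```

```bash
python3 -c "
from h import *
o=get_obs();M=R.from_quat(o['orientation']).as_matrix();print(o['tcp_pos'],np.degrees(np.arctan2(M[1,1],M[0,1])),M[:,2],o['wrist_force'],o['opening'],o['grip_force'])
C={n:dict(np.load(n+'.npz')) for n in('scene','top')}
c=C['top'];P=cloud(c);dep=c['depth']>0
ax=np.radians(-14.3);e=np.array([np.cos(ax),np.sin(ax)]);n=np.array([-e[1],e[0]]);O=np.array([.535,-.2563])
for nm,c in C.items():
    P=cloud(c);X=(P[...,:2]-O)@e;Y=(P[...,:2]-O)@n;Z=P[...,2];dep=c['depth']>0
    m=dep&(abs(Z-.010)<.004)&(abs(X)<.145)&(abs(Y)<.075)
    # bed edges above bench
    q=np.c_[X[m],Y[m]];print(nm,'bed',cv2.minAreaRect((q*1000).astype(np.float32)))
    m=dep&(abs(Z-.044)<.004)&(abs(X-.07)<.04)&(abs(Y)<.05);q=np.c_[X[m],Y[m]];print(nm,'stop',cv2.minAreaRect((q*1000).astype(np.float32)))
    m=dep&(abs(Z-.022)<.004)&(X>-.025)&(X<.045)
    for s in(1,-1):
        k=m&(s*Y>.015)&(s*Y<.05);print(s,k.sum(),np.polyfit(X[k],Y[k],1) if k.sum()>5 else '',np.percentile(Y[k],[2,98]) if k.sum()>5 else '')
"
```

```text
[ 0.66209036 -0.0150718   0.03109214] 101.36400940142833 [ 4.50146160e-03  2.69033662e-04 -9.99989832e-01] [-0.67714395  0.94369999  7.01761295] 0.018919640425020392 78.91753435134888
scene bed ((1.5433349609375, 3.1715087890625), (250.88116455078125, 114.36480712890625), 0.029029762372374535)
scene stop ((69.71997833251953, 3.297384262084961), (39.573631286621094, 62.966819763183594), 1.9278671741485596)
1 59 [0.0073616  0.03155084] [0.02496316 0.03773306]
-1 59 [ 0.00049539 -0.02520469] [-0.03182848 -0.01843136]
top bed ((6.983909606933594, -1.9416656494140625), (263.8923034667969, 143.60768127441406), 0.502202033996582)
top stop ((68.86547088623047, -1.223592758178711), (61.003318786621094, 37.89121627807617), 89.53795623779297)
1 66 [-0.00106573  0.02742807] [0.02353801 0.03151068]
-1 72 [ 0.00489291 -0.02961533] [-0.03388216 -0.02504192]
```

The TCP sits about 6 mm higher than intended, with 7 N upward. I'll reopen and see where it settles before lifting.

{"op": "arm_command", "data": {"plan": [[0.05, 0, 0, 0, 0, 0, 0], [0.05, 0, 0, 0, 0, 0, 0], [0.05, 0, 0, 0, 0, 0, 0], [0.05, 0, 0, 0, 0, 0, 0]]}}

```text
clock: 7.6
tcp_pos: [0.6602, -0.0152, 0.0282]
orientation: [-0.099, 0.995, -0.0, -0.0]
wrist_force: [0.3, 0.0, 0.1]
opening: 0.0499
grip_force: 0.0
```

{"op": "arm_command", "data": {"plan": [[0.05, 0, 0, 0, 0, 0, 0]]}}

```text
clock: 7.7
tcp_pos: [0.6602, -0.0152, 0.0281]
orientation: [-0.099, 0.995, -0.0, -0.0]
wrist_force: [0.3, 0.2, 0.0]
opening: 0.0501
grip_force: 0.0
```

{"op": "arm_command", "data": {"plan": [[0.05, 0.0015, 0, 0.004, 0, 0, 0], [0.03, 0, 0, 0, 0, 0, 0], [0.0, 0, 0, 0, 0, 0, 0], [0.0, 0, 0, 0, 0, 0, 0], [0.0, 0, 0, 0, 0, 0, 0], [0.0, 0, 0, 0, 0, 0, 0], [0.0, 0, 0, 0, 0, 0, 0], [0.0, 0, 0, 0, 0, 0, 0]]}}

```text
clock: 8.5
tcp_pos: [0.6587, -0.0155, 0.0241]
orientation: [-0.099, 0.995, 0.0, -0.0]
wrist_force: [0.0, 0.0, -1.8]
opening: 0.0192
grip_force: 78.1
```

The carrier is held. I'll lift it, turn it to the jig's heading (about -14°) and carry it above the open bed.

{"op": "arm_command", "data": {"plan": [[0.0, 0, 0, -0.02, 0, 0, 0], [0.0, 0, 0, -0.04, 0, 0, 0], [0.0, 0, 0, -0.04, 0, 0, 6.4], [0.0, 0, 0, 0, 0, 0, 6.4], [0.0, 0, 0, 0, 0, 0, 6.4], [0.0, 0, 0, 0, 0, 0, 6.4]]}}

```text
clock: 9.1
tcp_pos: [0.6587, -0.0152, 0.1245]
orientation: [0.126, 0.992, 0.0, 0.0]
wrist_force: [-0.5, 0.3, -2.7]
opening: 0.0193
grip_force: 78.2
```

{"op": "arm_command", "data": {"plan": [[0.0, 0.0208, -0.0375, 0, 0, 0, 0], [0.0, 0.0208, -0.0375, 0, 0, 0, 0], [0.0, 0.0208, -0.0375, 0, 0, 0, 0], [0.0, 0.0208, -0.0375, 0, 0, 0, 0], [0.0, 0.0208, -0.0375, 0, 0, 0, 0], [0.0, 0.0208, -0.0375, 0, 0, 0, 0], [0.0, 0.0208, -0.0375, 0, 0, 0, 0], [0.0, 0, 0, 0, 0, 0, 0], [0.0, 0, 0, 0, 0, 0, 0]]}}

```text
clock: 10.0
tcp_pos: [0.4525, -0.235, 0.1246]
orientation: [0.125, 0.992, 0.0, 0.0]
wrist_force: [0.8, 0.3, -1.9]
opening: 0.0195
grip_force: 78.5
```

```bash
cat > jig.py <<'E'
from h import *
import sys
o=get_obs();p=np.array(o["tcp_pos"]);M=R.from_quat(o["orientation"]).as_matrix()
ax=np.radians(-14.2);e=np.array([np.cos(ax),np.sin(ax)]);n=np.array([-e[1],e[0]]);O=np.array([.5352,-.2553])
t=p[:2]-O;print(o["clock"],p.round(4),"jig xy",(t@e).round(4),(t@n).round(4),"yaw",np.degrees(np.arctan2(M[1,1],M[0,1])).round(2),M[:,2].round(3),o["wrist_force"],o["opening"],o["grip_force"])
for nm in sys.argv[2:]:
    c=cam(nm);save(sys.argv[1]+nm,c["img"]);P=cloud(c);X=(P[...,:2]-O)@e;Y=(P[...,:2]-O)@n;Z=P[...,2];dep=c["depth"]>0
    hsv=cv2.cvtColor(c["img"],cv2.COLOR_RGB2HSV);H,S,V=[hsv[...,i].astype(int) for i in range(3)]
    red=((H<6)|(H>174))&(S>150)&(V>50);blue=(H>105)&(H<128)&(S>100)&(V>40);gr=(H>45)&(H<85)&(S>100)&(V>30)
    m=red&dep&(abs(Z-.044)<.006)&(abs(X-.07)<.04)&(abs(Y)<.05);q=np.c_[X[m],Y[m]]
    if len(q)>5:print(nm,"stop",len(q),np.median(Z[m]),cv2.minAreaRect((q*1000).astype(np.float32)))
    for s in(1,-1):
        k=blue&dep&(abs(Z-.022)<.005)&(X>-.025)&(X<.045)&(s*Y>.015)&(s*Y<.05)
        if k.sum()>5:print(nm,"guide",s,k.sum(),np.polyfit(X[k],Y[k],1).round(4),np.percentile(Y[k],[3,97]).round(4))
    k=gr&dep&(np.hypot(X-t@e,Y-t@n)<.05)
    if k.sum()>5:
        print(nm,"grip",k.sum(),X[k].mean().round(4),Y[k].mean().round(4),np.percentile(Z[k],95).round(4))
E
python3 jig.py j1 wrist top scene
```

```text
10.0 [ 0.4525 -0.235   0.1246] jig xy -0.0852 -0.0006 yaw 75.62 [ 0.001  0.    -1.   ] [ 0.84752489  0.34420508 -1.8550363 ] 0.019521636443625034 78.49925637245178
wrist guide 1 27 [0.0939 0.0233] [0.0257 0.029 ]
wrist guide -1 35 [-0.0877 -0.0221] [-0.0281 -0.0237]
wrist grip 4479 -0.0913 0.0014 0.1627
top stop 257 0.04385619997084511 ((68.66389465332031, -1.394968032836914), (59.01862335205078, 37.037017822265625), 89.8864974975586)
top guide 1 60 [0.0004 0.0272] [0.0235 0.0302]
top guide -1 68 [ 0.0017 -0.0297] [-0.0336 -0.0263]
scene stop 187 0.0434319015497866 ((70.38275146484375, 0.4930248260498047), (61.21324157714844, 36.9713134765625), 89.22530364990234)
scene guide 1 65 [-0.0095  0.0303] [0.0238 0.0346]
scene guide -1 59 [ 0.0127 -0.0264] [-0.0324 -0.0205]
scene grip 16 -0.0677 0.0051 0.163
```

View pics/j1wrist.png

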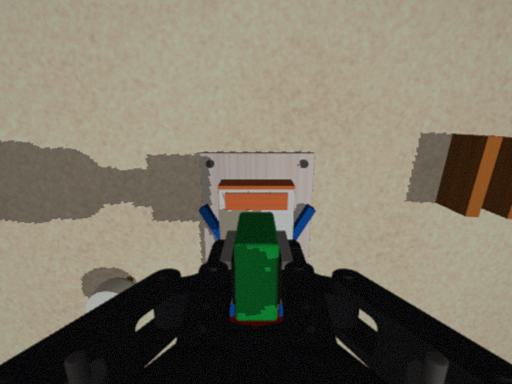

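The wrist view shows the carrier square over the bed. The plate's edges are at columns 202 and 313, the carrier's at 219 and 294, and both centre on column 257, so it is on the centre line. I'll lower it.

{"op": "arm_command", "data": {"plan": [[0.0, 0, 0, 0.03, 0, 0, 0], [0.0, 0, 0, 0.03, 0, 0, 0], [0.0, 0, 0, 0.02, 0, 0, 0], [0.0, 0, 0, 0.009, 0, 0, 0], [0.0, 0, 0, 0, 0, 0, 0]]}}

```text
clock: 10.65
tcp_pos: [0.4537, -0.2331, 0.035]
orientation: [0.123, 0.992, 0.0, -0.001]
wrist_force: [-0.0, -0.6, -1.0]
opening: 0.019
grip_force: 78.6
```

{"op": "arm_command", "data": {"plan": [[0.0, -0.015, 0, 0, 0, 0, 0], [0.0, -0.015, 0, 0, 0, 0, 0], [0.0, -0.012, 0, 0, 0, 0, 0], [0.0, -0.01, 0, 0, 0, 0, 0], [0.0, -0.01, 0, 0, 0, 0, 0], [0.0, -0.01, 0, 0, 0, 0, 0], [0.0, 0, 0, 0, 0, 0, 0]]}}

```text
clock: 11.35
tcp_pos: [0.5244, -0.2519, 0.0354]
orientation: [0.123, 0.992, -0.0, 0.0]
wrist_force: [-0.1, 0.3, -2.5]
opening: 0.0194
grip_force: 78.6
```

```bash
python3 jig.py j2 wrist
```

```text
11.35 [ 0.5244 -0.2519  0.0354] jig xy -0.0114 0.0007 yaw 75.83 [ 0.001 -0.    -1.   ] [-0.08378479  0.30121504 -2.47119768] 0.01938653689266822 78.63121747970581
wrist guide 1 379 [0.1115 0.0321] [0.0264 0.0337]
wrist guide -1 432 [-0.105  -0.0283] [-0.0303 -0.0229]
wrist grip 4504 -0.0175 0.0026 0.0738
```

View pics/j2wrist.png

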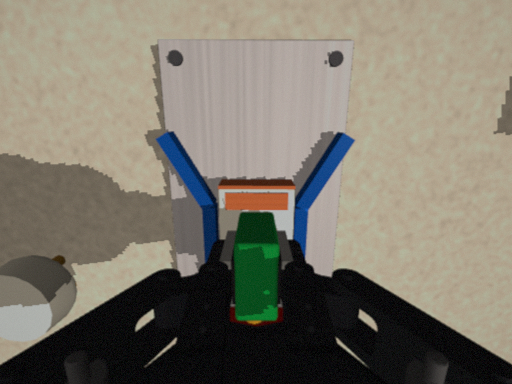

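The carrier sits cleanly between the straight guides (slab columns 219–294, guides at 212 and 300) with no side force. I'll lower it 1 mm and push.

{"op": "arm_command", "data": {"plan": [[0.0, 0, 0, 0.001, 0, 0, 0], [0.0, -0.005, 0, 0, 0, 0, 0], [0.0, -0.005, 0, 0, 0, 0, 0], [0.0, -0.005, 0, 0, 0, 0, 0], [0.0, -0.004, 0, 0, 0, 0, 0], [0.0, -0.003, 0, 0, 0, 0, 0], [0.0, -0.002, 0, 0, 0, 0, 0], [0.0, 0, 0, 0, 0, 0, 0]]}}

```text
clock: 12.2
tcp_pos: [0.5456, -0.2577, 0.0341]
orientation: [0.124, 0.992, 0.0, -0.001]
wrist_force: [-6.7, 2.3, 3.3]
opening: 0.019
grip_force: 79.1
```

{"op": "arm_command", "data": {"plan": [[0.0, -0.002, 0, 0, 0, 0, 0], [0.0, -0.002, 0, 0, 0, 0, 0], [0.0, 0, 0, 0, 0, 0, 0], [0.0, 0, 0, 0, 0, 0, 0]]}}

```text
clock: 12.6
tcp_pos: [0.5489, -0.2586, 0.034]
orientation: [0.124, 0.992, 0.0, -0.001]
wrist_force: [-8.2, 2.3, 3.2]
opening: 0.019
grip_force: 79.3
```

```bash
python3 jig.py j3
```

```text
12.6 [ 0.5489 -0.2586  0.034 ] jig xy 0.0141 0.0002 yaw 75.76 [-0.003  0.001 -1.   ] [-8.21739383  2.30108191  3.19667926] 0.01904173411683698 79.25170183181763
```

{"op": "arm_command", "data": {"plan": [[0.0, -0.001, 0, 0, 0, 0, 0], [0.0, -0.001, 0, 0, 0, 0, 0], [0.0, 0, 0, 0, 0, 0, 0], [0.0, 0, 0, 0, 0, 0, 0]]}}

```text
clock: 13.0
tcp_pos: [0.5496, -0.2588, 0.0338]
orientation: [0.124, 0.992, 0.001, -0.003]
wrist_force: [-12.5, 4.8, 7.1]
opening: 0.019
grip_force: 80.0
```

{"op": "arm_command", "data": {"plan": [[0.0, -0.001, 0, 0, 0, 0, 0], [0.0, -0.001, 0, 0, 0, 0, 0], [0.0, 0, 0, 0, 0, 0, 0], [0.0, 0, 0, 0, 0, 0, 0]]}}

```text
clock: 13.4
tcp_pos: [0.5497, -0.2588, 0.0339]
orientation: [0.124, 0.992, 0.001, -0.004]
wrist_force: [-20.7, 8.5, 16.1]
opening: 0.0188
grip_force: 81.2
```

The carrier has stopped at jig x ≈ 15 mm and the force has risen to 22 N, so it is on the block. One last check.

{"op": "arm_command", "data": {"plan": [[0.0, 0, 0, 0, 0, 0, 0], [0.0, 0, 0, 0, 0, 0, 0], [0.0, 0, 0, 0, 0, 0, 0]]}}

```text
clock: 13.7
tcp_pos: [0.5497, -0.2588, 0.0339]
orientation: [0.124, 0.992, 0.001, -0.004]
wrist_force: [-20.8, 7.7, 16.1]
opening: 0.0191
grip_force: 81.2
```

```bash
python3 jig.py j4 wrist scene; python3 -c "
import cv2,numpy as np
a=cv2.imread('pics/j4wrist.png');b=cv2.imread('pics/j4scene.png')
b=cv2.resize(b[120:220,120:320],(600,300),interpolation=3);o=np.zeros((600,600,3),np.uint8);o[:300]=b;o[300:,:400]=cv2.resize(a,(400,300));cv2.imwrite('pics/fin.png',o)"
```

```text
13.7 [ 0.5497 -0.2588  0.0339] jig xy 0.0149 0.0002 yaw 75.72 [-0.008  0.004 -1.   ] [-20.78977519   7.69286118  16.06593717] 0.019120108147728142 81.18315696716309
wrist stop 275 0.043420099563391906 ((55.837440490722656, 1.8230476379394531), (31.05743408203125, 13.314988136291504), 89.82058715820312)
wrist guide 1 999 [0.0242 0.0301] [0.0261 0.0338]
wrist guide -1 987 [-0.0308 -0.0267] [-0.0303 -0.0229]
wrist grip 4486 0.0088 0.0021 0.0724
scene stop 199 0.04362384558898191 ((70.21125030517578, 1.2482624053955078), (60.80706787109375, 39.365116119384766), 89.15304565429688)
scene guide 1 68 [-0.0038  0.0299] [0.0231 0.0351]
scene grip 23 0.0321 0.0062 0.0741
```

View pics/fin.png

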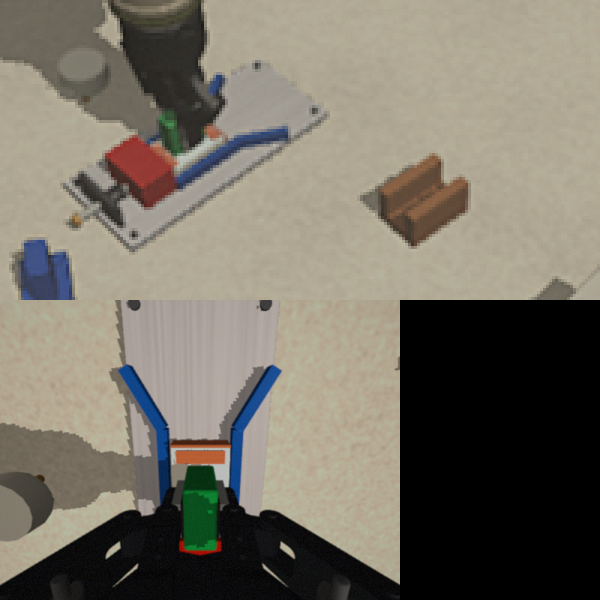

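The carrier is flat and straight in the guides, hard against the red block at (140,170), with the plunger rod pushed out behind it at (75,218). The stand, plug and blue part have not moved. I'm handing in while still holding it.

```bash
python3 -c "
from rig import close_job
print(close_job())"
```

```text
the job is handed in; nothing more can be done
None
```

I turned the current knob to its zero stop, then pushed the carrier home on the red block and handed in at 13.7 s on the robot clock while still holding it (22 N push, 81 N grip); the hand-in gave no pass or fail.

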